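Shut the sauce warmer down after brunch

TASK

Brunch is over: shut the sauce warmer down. First turn its timer knob all the way back to the zero stop, and then flip the power toggle to off; also move every sauce pot out of the wells onto the wooden tray, standing upright, and close both wells with the two steel lids, each lid dropped fully into its recess so that it lies flush. Leave the cup, the pepper mill and the candle jar alone.

Things in the scene. Friction and masses are not known exactly. Their poses are not given: they have to be found in the camera images.
- warmer: Countertop sauce warmer, steel box 230 mm deep (x) by 355 mm wide (y), deck 85 mm above the counter; fixed. Origin: centre of its footprint on the counter; x points to its back, y to its left, z up. Two equal wells side by side along y; at its right (-y) end a black control strip with the timer knob towards the front (-x) and the power toggle towards the back.
- well_left (a point): Centre of the left well, on the ledge that carries its lid, 6 mm below the deck; axes as the warmer's. Lid recess 180 mm (x) by 112 mm (y), 6 mm deep; inside a 9 mm wide ledge the well is 162 by 94 mm, its floor 28 mm below the ledge. Deck around the recess: 12 to 14 mm wide on the long sides, 25 mm in front and behind.
- well_right (a point): Right well, same as well_left, 126 mm beside it; the control strip begins 56 mm to the right of its centre.
- timer (a joint): Minute timer knob, rad: 0 at the zero stop, grows clockwise seen from above, up to 5.24; turn it anticlockwise to bring it back. Stays where it is left (friction about 0.04 N m). At 0 its white pointer line points to the warmer's back, at the red mark of the dial.
- timer_grip (a point): On the knob's upright axis at the height to grip, 34 mm above the deck; turns with the knob: x runs along the bar grip towards the white pointer line, y across its thickness, z up. The bar is 52 mm long, 14 mm thick, 11 to 41 mm above the deck, on a round skirt of radius 30 mm whose top is 11 mm above the deck.
- power (a joint): Power toggle, rad: 0 = off (leans to the warmer's front, towards a white bar), 0.9 = on (leans to the back, towards a green dot). It snaps from the middle (0.45) into either end; about 1.5 N at the tip moves it.
- power_tip (a point): Centre of the red ball (20 mm diameter) on the toggle's tip, 50 mm from the pivot. The lever swings in the warmer's x-z plane; the pivot is on top of a 56 x 36 mm block 12 mm high, so the ball's centre is 57 mm above the deck at either end and travels 43 mm along x; carry things over it with room to spare.
- lid_a: Stainless well lid: plate 176 mm (its x) by 108 mm (its y), 6 mm thick, 0.35 kg, with a black bar handle along its x over the middle: 100 mm long, 12 mm wide, 28 to 40 mm above the underside, on two posts. Origin: centre of the underside. Starts flat on the counter; fits either well, either way round, with 2 mm clearance all round.
- lid_b: The second lid, the same as lid_a; either lid may go on either well.
- pot_cream: Closed ceramic sauce pot, cream: cylinder of 60 mm diameter, 72 mm high, a cork 48 mm wide rises 6 mm more; 0.25 kg. Origin: centre of its underside. Starts upright in a well, its top 44 mm above the deck; up to two pots share a well, 74 mm apart along the warmer's x. Two to four of the four pots are present; may be absent.
- pot_blue: Same size and shape as pot_cream, origin at the centre of its underside; blue. May be absent.
- pot_brown: Same size and shape as pot_cream, origin at the centre of its underside; terracotta brown. May be absent.
- pot_grey: Same size and shape as pot_cream, origin at the centre of its underside; grey-green. May be absent.
- tray: Wooden serving tray, 170 mm (its x) by 190 mm (its y), fixed; rim 20 mm high, 8 mm thick; inner floor 154 by 174 mm, 8 mm above the counter. Origin: centre of its underside. Four pots fit, two by two.
- cup: Bystander: white cup without handle, 72 mm diameter, 75 mm high. Origin: centre of the underside.
- mill: Bystander: dark wood pepper mill, 56 mm diameter, 170 mm high. Origin: centre of the underside.
- candle: Bystander: orange candle jar, 76 mm diameter, 90 mm high. Origin: centre of the underside.

How it is judged:
By the outcome, as a careful person would: the job done as asked, in the order asked, and still so for the second after the job is handed in, with the robot touching nothing.
Of pot_cream, pot_blue, pot_brown, pot_grey only 2 to 4 are there at a start; the rules pass over those that are not, and their reading is None.
At some moment in a run one of lid_a, lid_b may be knocked a few centimetres aside while the robot is not near it.
Once in a run the grip may slacken for a moment while it holds something.
It also fails if it takes over 210 s, if anything falls off the work surface, if the arm or the gripper's body presses on something with over 40 N, if the wrist force passes 120 N, or if a joint passes its speed limit or range.

ROBOT

A 7-joint arm with a two-finger parallel gripper is mounted at the origin on the work surface. World frame = base frame: x ahead of the robot, y to its left, z up, the work surface at z = 0. Lengths are in m, angles in degrees, forces in N, time in s.
With the tool pointing down it reaches from about 0.425 to 0.925 m from the base axis. Payload 6.8 kg.
Tool frame: the origin (TCP) lies on the front face of the gripper's body, between the roots of the fingers; the fingertips stand 80 mm ahead of it and the grasp point (between the pads) lies 61 mm ahead of it; z points along the fingers, y is the line along which they close (so a half turn about z gives the same grasp; the last joint's range is limited). The gripper opens to 88 mm and grips with 3 to 60 N. Pads are 20 mm wide; open, the fingers measure 115 mm over their backs; the gripper's body (75 mm by 178 mm) begins 61 mm behind the grasp point.
Start: joints at [-76.266, 27.33, 1.283, 89.118, -0.659, 63.558, -4.761], TCP at [0.23, 0.635, 0.303] pointing down, gripper open.
Joint ranges: [-169.35, 169.35], [-19.33, 120.38], [-80.79, 83.38], [13.8, 139.57], [-78.32, 258.32], [9.67, 109.79], [-169.56, 169.56]. Speed limits (degrees/s): [136.94, 136.94, 180, 180, 180, 180, 180].

INTERFACE

Orientations are given as [roll, pitch, yaw] about the fixed x, y, z axes, in that order (R = Rz(yaw) Ry(pitch) Rx(roll)).
In Python, from station import telemetry, cams, robot gives the robot as it stands.
- The arm moves only by the shell command python3 -m creep 'ROWS' [OPENING] [FORCE]. ROWS is JSON, a list of rows, each a list of 4 numbers: the shift along the world's x, y, z scaled (see below), then the turn about the world's z scaled (see below). In form: [[dx, dy, dz, turn], ...]. A call has exactly 5 rows; each row shifts and turns the commanded pose from where the row before left it; what a row does not reach is not made up. The controller multiplies each number of a shift by 40 mm and each number of a turn by 0.15 rad. A row lasts 1/8 s, in which the tool goes at most 62.5 mm and 10.7 degrees, less where a joint would pass 70% of its speed; a pose out of reach is approached as far as the arm can. A call with a number of a shift or a turn outside -1 to 1 is refused whole. A call with a gripper value outside its range is refused whole. OPENING is the closure, from 0 (fully open) to 1 (shut), set as the call begins (- or left out, the last holds). The fingers move at their own pace and stop on an object; FORCE is the grip in N (left out, the last holds). Time passes only in rows, so rows that do not move let the fingers close, or fill a call up. It gives the time, the measured TCP pose, the force, the opening and the grip force at its end, in the units of the state.
- telemetry.read_state(): the state, without advancing time (a new reading comes with each control period).
- cams.camera(name): name is "scene" or "top" or "wrist"; returns (picture, depth): 420x560x3 uint8, red, green, blue; 420x560 float32, m along the optical axis (not along the pixel's ray), 0 where there is no reading.
- cams.camera_info(name): a dict with "mtx" (3x3 intrinsics, pixels), "distortion" ([k1, k2, p1, p2, k3] as OpenCV has them; the pictures are not rectified), "camera_from_world" (4x4, takes a point from world to camera coordinates). Camera axes: x right, y down, z forward; pixel columns grow to the right and rows downward; lengths in m; the calibration is good to about 2 mm. A picture is of the moment at which its call begins: read the wrist's pose just before it. camera_info takes no time and is no camera call; for the wrist camera it gives the pose at the moment of the call.
- robot.finish_job(): hands the job in; it is judged then, once.
The state is a dict: "time": time; "qpos": joint angles; "qvel": joint speeds; "tau": joint torques, N m; "eef_pos": TCP position; "orientation": TCP orientation; "contact_force": force on the tool from outside, world axes, zero at the start; "ft_torque": the same for the moment, N m; "width": opening from 0.0 (shut) to 1.0 (fully open); "grip_force": force on a finger pad.
Only numpy, scipy, OpenCV 4.12 (cv2) and the standard library are available. Lean on these libraries where they do the work, as an engineer would, in place of code of your own. Each camera call takes 0.05 s, during which the arm holds its last target. There are 200 camera calls.

## Working session

There is one attempt and no reset: what is moved stays moved. The work goes in short steps, Python scripts to look and compute and a shell command to move; the robot and the scene stay as the last step left them, time stands still between calls to the robot, and variables do not carry over. Pictures are saved under pics/ and viewed, at most 14 in all, crops included, and the job is handed in when it is done.

```bash
ls; mkdir -p pics
python3 - <<'E'
from station import telemetry, cams, robot
import cv2, numpy as np
print(telemetry.read_state())
ims=[]
for n in ("scene","top"):
    im,d=cams.camera(n); i=cams.camera_info(n); print(n,i)
    cv2.imwrite(f'pics/{n}0.png',im[:,:,::-1]); np.savez(f'pics/{n}0.npz',im=im,d=d)
E
```

```text
pics
{'time': 0.0, 'qpos': array([-76.26554085,  27.37630384,   1.2797424 ,  89.17657447,
        -0.65908392,  63.55839471,  -4.76392152]), 'qvel': array([-0.01413672,  0.05746163, -0.02698   ,  0.02453155,  0.05386133,
       -0.05453921, -0.06755666]), 'tau': array([-3.68778692e-04, -5.82844734e+01,  1.53454117e+00, -2.72598535e+01,
       -5.42777544e-02,  1.70919334e-02,  1.50693099e-04]), 'eef_pos': array([0.22991501, 0.63415705, 0.30168837]), 'orientation': array([-1.79896334e+02,  7.46352750e-03,  1.60070608e+02]), 'contact_force': array([ 0.72557799, -0.25755469, -0.40094637]), 'ft_torque': array([ 0.00979351, -0.00389572,  0.01685858]), 'grip_force': 0.0, 'width': 0.9969245174071668}
scene {'mtx': array([[481.41253671,   0.        , 278.60400923],
       [  0.        , 481.41253671, 214.9832968 ],
       [  0.        ,   0.        ,   1.        ]]), 'distortion': array([0.01222586, 0.        , 0.        , 0.        , 0.        ]), 'camera_from_world': array([[-0.25872306,  0.96586545,  0.01289624,  0.13353759],
       [ 0.55569739,  0.15974656, -0.81589304, -0.25195046],
       [-0.79010302, -0.20392394, -0.57805903,  1.85359853],
       [ 0.        ,  0.        ,  0.        ,  1.        ]])}
top {'mtx': array([[444.53046855,   0.        , 282.91932095],
       [  0.        , 444.53046855, 216.86717941],
       [  0.        ,   0.        ,   1.        ]]), 'distortion': array([-0.04255548,  0.        ,  0.        ,  0.        ,  0.        ]), 'camera_from_world': array([[ 0.00790586, -0.99986487, -0.01441306,  0.02576628],
       [-0.99127079, -0.00593934, -0.13170777,  0.60944214],
       [ 0.13160437,  0.0153285 , -0.9911838 ,  1.24487893],
       [ 0.        ,  0.        ,  0.        ,  1.        ]])}
```

View pics/scene0.png

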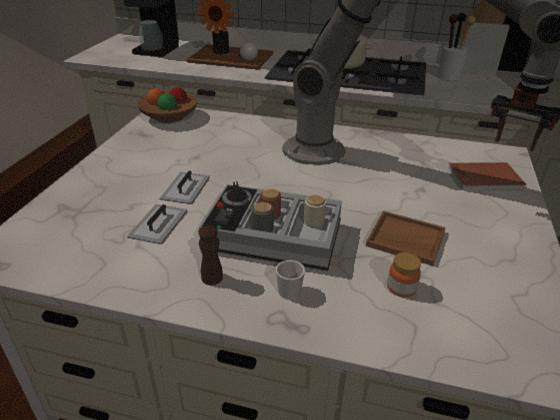

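View pics/top0.png

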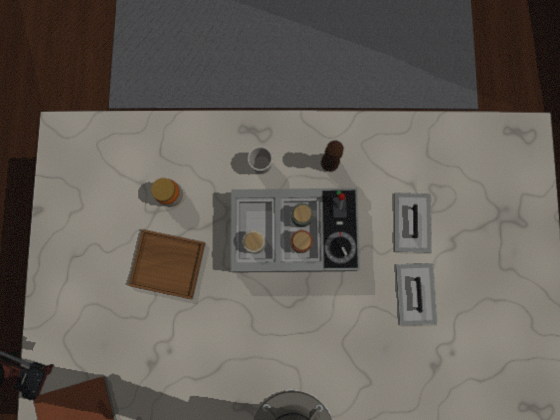

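The scene shows three pots: cream in the left well, brown and grey in the right well. The lids are at top pixels (412,222) and (417,294), the tray at (167,264), the knob at (340,246), and the red ball at (340,197), which is towards the back, so the power is on. I'll write helpers and measure next.

```bash
cat > h.py <<'E'
from station import telemetry, cams, robot
import cv2, numpy as np, time
def shot(n,tag):
    s=telemetry.read_state(); i=cams.camera_info(n); im,d=cams.camera(n)
    cv2.imwrite(f'pics/{tag}.png',im[:,:,::-1]); return im,d,i
def ray(i,px):
    p=cv2.undistortPoints(np.float64(px).reshape(-1,1,2),i['mtx'],i['distortion'])[:,0]
    T=i['camera_from_world'];R=T[:3,:3];c=-R.T@T[:3,3]
    return c,np.c_[p,np.ones(len(p))]@R
def onz(i,px,z):
    c,v=ray(i,px); return c+v*((z-c[2])/v[:,2])[:,None]
def dep(i,d,px):  # points from depth
    c,v=ray(i,px); px=np.atleast_2d(px).astype(int); return c+v*d[px[:,1],px[:,0]][:,None]
def cloud(i,d):
    h,w=d.shape; u,v=np.meshgrid(np.arange(w),np.arange(h)); 
    P=dep(i,d,np.c_[u.ravel(),v.ravel()]).reshape(h,w,3); P[d==0]=np.nan; return P
def tri(i1,p1,i2,p2):
    c1,v1=ray(i1,p1);c2,v2=ray(i2,p2);v1=v1[0]/np.linalg.norm(v1);v2=v2[0]/np.linalg.norm(v2)
    t=np.linalg.lstsq(np.c_[v1,-v2],c2-c1,rcond=None)[0]; a=c1+t[0]*v1;b=c2+t[1]*v2
    return (a+b)/2,np.linalg.norm(a-b)
def comps(m,amin=20):
    n,l,s,c=cv2.connectedComponentsWithStats(m.astype(np.uint8)); return [(s[k],c[k],l==k) for k in range(1,n) if s[k][4]>=amin]
def rect(pts): 
    (x,y),(w,h),a=cv2.minAreaRect((pts*1000).astype(np.float32)); return round(x,1),round(y,1),round(w,1),round(h,1),round(a,1)
E
python3 - <<'E'
from h import *
z=np.load('pics/top0.npz');im,d=z['im'],z['d'];i=cams.camera_info('top')
P=cloud(i,d);Z=P[...,2]
roi=np.zeros(d.shape,bool);roi[120:345,120:450]=1
for lo,hi,nm in((.075,.095,'deck'),(.03,.05,'handles'),(.004,.0105,'plates/floor'),(.014,.026,'rim'),(.115,.14,'pottops+')):
    for s,c,m in comps(roi&(Z>lo)&(Z<hi),40): 
        q=P[m];print(nm,s,c.round(),rect(q[:,:2]),q[:,2].mean().round(4))
s=z['im'];hsv=cv2.cvtColor(im,cv2.COLOR_RGB2HSV)
red=((hsv[...,0]<8)|(hsv[...,0]>172))&(hsv[...,1]>170)&(hsv[...,2]>90)&roi
for s,c,m in comps(red,4):print('red',s,c,dep(i,d,c.round()))
cv2.imwrite('pics/c0.png',cv2.resize(im[175:335,220:445,::-1],None,fx=3.5,fy=3.5,interpolation=2))
E
```

```text
deck [151 178  25  23 429] [163. 189.] (680.9, 370.1, 62.6, 65.8, 1.3) 0.0898
deck [ 230  188  130   83 6006] [301. 229.] (571.2, -2.1, 230.0, 356.0, 0.5) 0.0845
handles [250 150  20  12  60] [258. 154.] (793.3, 103.1, 27.2, 57.6, 14.0) 0.0401
handles [321 155  19  14  65] [328. 164.] (771.8, -104.9, 54.2, 33.6, 72.1) 0.0398
handles [163 181  19  25  61] [175. 197.] (671.6, 350.0, 33.7, 75.6, 62.2) 0.0411
handles [413 204   5  34 162] [415. 220.] (601.6, -352.5, 13.0, 97.1, 87.7) 0.0386
handles [416 277   7  36 174] [419. 294.] (390.1, -358.3, 98.5, 13.2, 2.0) 0.0388
plates/floor [252 155  18  14 121] [260. 162.] (782.3, 100.9, 40.2, 49.8, 20.9) 0.0069
plates/floor [ 392  192   42   61 1499] [412. 222.] (601.8, -354.2, 179.6, 120.3, 0.2) 0.0069
plates/floor [ 132  232   69   64 2205] [167. 264.] (473.6, 372.6, 175.1, 155.5, 78.8) 0.0079
plates/floor [ 396  262   41   66 1644] [416. 294.] (389.1, -357.6, 184.3, 113.3, 2.7) 0.0068
rim [128 229  77  70 693] [166. 264.] (473.5, 370.9, 194.5, 170.7, 79.0) 0.02
pottops+ [324 147  19  14  82] [331. 156.] (771.5, -105.3, 50.0, 29.9, 74.1) 0.1263
pottops+ [291 203  22  22 383] [301. 213.] (608.1, -21.4, 57.1, 57.9, 88.9) 0.1269
pottops+ [242 230  23  22 386] [253. 241.] (532.6, 108.7, 57.7, 57.0, 45.7) 0.1272
pottops+ [290 230  22  22 386] [301. 240.] (534.7, -19.0, 56.7, 56.5, 0.3) 0.1272
pottops+ [335 237  13  19 107] [341. 246.] (521.2, -127.4, 51.3, 14.0, 26.4) 0.1251
red [340 194   5   5  17] [341.94117647 195.88235294] [[ 0.65117845 -0.12796312  0.15217348]]
```

View pics/c0.png

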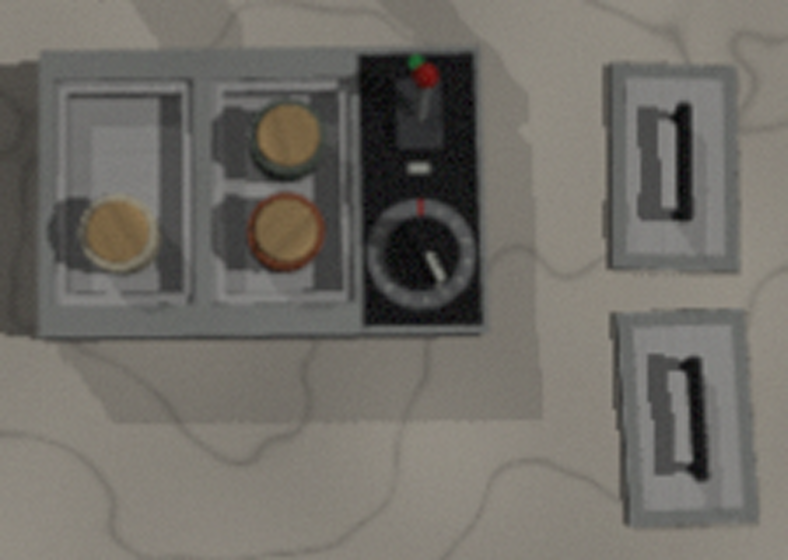

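The depth clouds agree with the stated sizes: deck 230x356 mm at z 0.0845, and bar 51x14 mm at (521,-127). The pointer is about 154° clockwise of the red mark. I'll move to the knob for a closer look.

```bash
python3 -m creep '[[1,-0.9,0,-0.8],[1,-0.9,0,-0.8],[1,-0.9,0,-0.8],[1,-0.9,0,-0.8],[1,-0.9,0,-0.8]]' 0
python3 -m creep '[[1,-1,0,-0.8],[1,-1,0,-0.8],[0.2,-1,0,-0.8],[0,-1,0,-0.8],[0,-1,0,-0.8]]'
python3 -m creep '[[0,-1,0,-0.8],[0,-1,0,-0.8],[0,-1,0,-0.8],[0,-1,0,-0.8],[0,-1,0,-0.8]]'
python3 -m creep '[[0,-1,0,-0.8],[0,-1,0,-0.8],[0,-1,0,-0.8],[0,-1,0,-0.8],[0,-0.5,0,-0.4]]'
python3 -m creep '[[0,0,0,0],[0,0,0,0],[0,0,0,0],[0,0,0,0],[0,0,0,0]]'
python3 - <<'E'
from h import *
im,d,i=shot('wrist','w0');np.savez('pics/w0.npz',im=im,d=d,**i)
print(i, (d==0).mean(), telemetry.read_state()['qpos'])
E
```

```text
time: 0.72
eef_pos: [0.431, 0.4531, 0.3024]
orientation: [-180.0, 0.0, 125.5]
contact_force: [-0.1, -0.3, 0.2]
width: 1.001
grip_force: 0.0
time: 1.35
eef_pos: [0.5179, 0.2531, 0.3023]
orientation: [-180.0, 0.0, 91.1]
contact_force: [0.4, 0.4, -0.4]
width: 0.996
grip_force: 0.0
time: 1.98
eef_pos: [0.5177, 0.0533, 0.3025]
orientation: [-180.0, 0.0, 56.7]
contact_force: [0.4, 1.0, 0.5]
width: 0.999
grip_force: 0.0
time: 2.6
eef_pos: [0.5175, -0.1274, 0.3026]
orientation: [180.0, 0.0, 25.7]
contact_force: [-0.9, -0.1, 0.2]
width: 1.001
grip_force: 0.0
time: 3.22
eef_pos: [0.5181, -0.1249, 0.3027]
orientation: [-180.0, -0.0, 26.1]
contact_force: [0.1, 0.8, -0.7]
width: 0.995
grip_force: 0.0
{'mtx': array([[353.32315724,   0.        , 284.12256886],
       [  0.        , 353.32315724, 210.38852954],
       [  0.        ,   0.        ,   1.        ]]), 'distortion': array([-0.02072441,  0.        ,  0.        ,  0.        ,  0.        ]), 'camera_from_world': array([[ 4.40433118e-01, -8.97785324e-01, -4.25312045e-04,
        -3.39665361e-01],
       [-8.56199558e-01, -4.20174502e-01,  3.00625524e-01,
         3.55569422e-01],
       [-2.70075889e-01, -1.32041285e-01, -9.53742163e-01,
         5.15368050e-01],
       [ 0.00000000e+00,  0.00000000e+00,  0.00000000e+00,
         1.00000000e+00]])} 0.004030612244897959 [-29.45483048  17.20193613  44.66720698 110.74266681 -14.25532903
  57.65264569 -42.32115226]
```

View pics/w0.png

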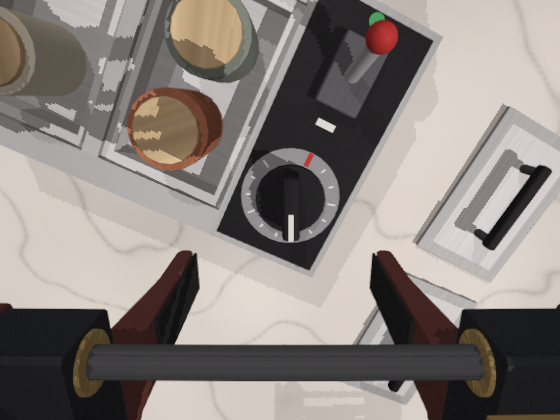

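The wrist view shows the knob at (290,195) with its pointer straight down in the picture, the red mark at (308,159), the red ball at (381,37) and the green dot behind it. I'll measure everything in this view.

Run:
```python
from h import *
f=np.load('pics/w0.npz');im,d=f['im'],f['d'];i={k:f[k] for k in('mtx','distortion','camera_from_world')}
P=cloud(i,d);Z=P[...,2];hsv=cv2.cvtColor(im,cv2.COLOR_RGB2HSV)
ok=np.zeros(d.shape,bool);ok[:250]=1
for lo,hi,nm in((.121,.132,'tops'),(.081,.089,'deck'),(.005,.009,'plate'),(.034,.043,'handle')):
  for s,c,m in comps(ok&(Z>lo)&(Z<hi),150):
    q=P[m];print(nm,s,c.round(),rect(q[:,:2]),q[:,2].mean().round(4))
red=((hsv[...,0]<8)|(hsv[...,0]>172))&(hsv[...,1]>150)&(hsv[...,2]>80)&ok
for s,c,m in comps(red,15):print('red',s,c,np.nanmedian(P[m],0),np.nanmax(P[m][:,2]))
wh=(hsv[...,1]<60)&(hsv[...,2]>170)&(Z>.08)&ok
for s,c,m in comps(wh,15):print('white',s,c,np.nanmedian(P[m],0),rect(P[m][:,:2]))
# two-view check on ball: wrist vs top
t=np.load('pics/top0.npz');it=cams.camera_info('top')
b=[c for s,c,m in comps(red,200)][0]
print('ball tri',b,tri(i,b,it,[341.94,195.88]))
# strip (black) edges for yaw
bl=(hsv[...,2]<70)&(abs(Z-.085)<.006)&ok
q=max(comps(bl,200),key=lambda c:c[0][4]);print('strip',rect(P[q[2]][:,:2]))
```

```text
tops [ 165    0   88   79 5775] [208.  36.] (605.3, -24.1, 48.9, 59.3, 26.0) 0.1271
tops [   0    6   38   90 2500] [15. 54.] (538.2, 91.6, 58.9, 25.9, 12.4) 0.1256
tops [357  43  21  25 213] [364.  59.] (641.8, -124.4, 13.4, 10.2, 71.5) 0.1265
tops [ 127   87   82   84 5292] [168. 129.] (536.9, -20.7, 58.9, 59.4, 87.3) 0.1267
tops [ 282  177   19   65 1141] [291. 208.] (522.3, -128.0, 51.7, 13.8, 26.0) 0.1253
deck [    0     0   443   250 34524] [261. 128.] (571.7, -28.5, 230.5, 304.3, 1.3) 0.0853
deck [ 38  18  33  78 412] [60. 60.] (539.7, 90.1, 57.5, 23.4, 15.1) 0.0849
plate [ 417  107  143  143 8895] [498. 187.] (602.4, -351.9, 109.5, 175.9, 88.8) 0.0061
handle [ 483  165   69   85 1260] [518. 207.] (602.5, -352.0, 13.5, 100.5, 89.1) 0.0385
red [366  20  32  34 847] [381.99527745  36.6162928 ] [ 0.65215037 -0.12467682  0.14916805] 0.1531663180045275
red [304 153   9  14  54] [308.27777778 159.44444444] [ 0.55845143 -0.12712055  0.08696481] 0.08849391983269245
white [117   0  29  37 429] [131.95337995  19.27738928] [0.59306485 0.04282922 0.08486133] (595.7, 44.5, 13.1, 32.4, 87.6
[... 1087 characters left out ...]
4270046 0.08515316] (523.1, 42.6, 4.8, 14.4, 25.9)
white [316 118  20  14 137] [325.08029197 124.75182482] [ 0.59008129 -0.12657259  0.08606126] (590.0, -126.7, 5.4, 15.8, 0.6)
white [327 203   9   3  19] [330.63157895 204.15789474] [ 0.53205414 -0.16303127  0.08682638] (532.0, -163.2, 2.1, 7.3, 17.9)
white [247 209   8   4  18] [250.83333333 210.77777778] [ 0.49585946 -0.10242682  0.08666743] (495.2, -102.5, 2.3, 6.9, 42.3)
white [289 215   5  27 135] [291. 228.] [ 0.50963003 -0.13426824  0.12638003] (509.2, -134.6, 22.3, 3.2, 26.5)
ball tri [381.99527745  36.6162928 ] (array([ 0.65626153, -0.12905973,  0.13021617]), np.float64(0.0031165630549044106))
strip (574.0, -127.1, 217.6, 93.8, 1.1)
```

```bash
python3 -m creep '[[0.1,-0.08,-0.7,0],[0,0,-0.7,0],[0,0,-0.7,0],[0,0,-0.6,0],[0,0,-0.36,0]]' 0
python3 -m creep '[[0,0,0,0],[0,0,0,0],[0,0,0,0],[0,0,0,0],[0,0,0,0]]' 1 20
python3 -m creep '[[0,0,0,0],[0,0,0,0],[0,0,0,0],[0,0,0,0],[0,0,0,0]]'
```

```text
time: 3.9
eef_pos: [0.5218, -0.1285, 0.1792]
orientation: [-180.0, 0.1, 26.0]
contact_force: [-0.5, -0.0, -0.7]
width: 1.0
grip_force: 0.0
time: 4.53
eef_pos: [0.5222, -0.1286, 0.1806]
orientation: [180.0, -0.0, 26.0]
contact_force: [0.3, -0.1, 0.1]
width: 0.471
grip_force: 0.0
time: 5.15
eef_pos: [0.522, -0.1286, 0.1802]
orientation: [-180.0, 0.0, 26.0]
contact_force: [0.0, 0.1, 0.9]
width: 0.159
grip_force: 20.0
```

```bash
python3 -m creep '[[0,0,0,1],[0,0,0,1],[0,0,0,1],[0,0,0,1],[0,0,0,1]]'
python3 -m creep '[[0,0,0,1],[0,0,0,1],[0,0,0,1],[0,0,0,1],[0,0,0,1]]'
python3 -m creep '[[0,0,0,1],[0,0,0,1],[0,0,0,1],[0,0,0,1],[0,0,0,1]]'
python3 -m creep '[[0,0,0,0.8],[0,0,0,0.8],[0,0,0,0.8],[0,0,0,0.4],[0,0,0,0.2]]'
python3 -m creep '[[0,0,0,0.1],[0,0,0,0.1],[0,0,0,0],[0,0,0,0],[0,0,0,0]]'
python3 -c "
from h import *;s=telemetry.read_state();print(s['ft_torque'],s['qpos'])"
```

```text
time: 5.78
eef_pos: [0.5218, -0.1284, 0.1802]
orientation: [-180.0, -0.0, 69.3]
contact_force: [-2.4, 1.6, 0.7]
width: 0.159
grip_force: 20.0
time: 6.4
eef_pos: [0.5214, -0.1283, 0.1802]
orientation: [-179.9, -0.1, 112.2]
contact_force: [-2.0, 1.0, 3.2]
width: 0.155
grip_force: 20.0
time: 7.02
eef_pos: [0.5211, -0.1286, 0.1802]
orientation: [-180.0, -0.1, 155.2]
contact_force: [-2.9, 0.8, 3.2]
width: 0.16
grip_force: 20.0
time: 7.65
eef_pos: [0.5215, -0.1288, 0.1802]
orientation: [180.0, -0.1, -179.3]
contact_force: [-2.0, -0.3, 2.0]
width: 0.156
grip_force: 20.0
time: 8.28
eef_pos: [0.5215, -0.1288, 0.1801]
orientation: [-180.0, -0.1, -177.6]
contact_force: [-5.5, -0.6, 3.7]
width: 0.16
grip_force: 20.1
[-0.06285607  1.18594697 -0.38694868] [  8.40272428  23.39098008  -1.47093147 114.09297287   0.88155983
  42.59976168  98.77538489]
```

```bash
python3 -m creep '[[0,0,0,0],[0,0,0,0],[0,0,0,0],[0,0,0,0],[0,0,0,0]]' 0
python3 -m creep '[[0,0,0.6,0],[0,0,0.7,0],[0,0,0.7,0],[0,0,0.7,0],[0,0,0.4,-0.2]]'
python3 -m creep '[[0.6,0,0,0],[0,0,0,0],[0,0,0,0],[0,0,0,0],[0,0,0,0]]'
python3 - <<'E'
from h import *
im,d,i=shot('wrist','w1');np.savez('pics/w1.npz',im=im,d=d,**i)
P=cloud(i,d);Z=P[...,2];hsv=cv2.cvtColor(im,cv2.COLOR_RGB2HSV)
ok=np.zeros(d.shape,bool);ok[:290]=1
for lo,hi,nm in((.121,.132,'tops'),(.081,.089,'deck')):
  for s,c,m in comps(ok&(Z>lo)&(Z<hi),150):
    q=P[m];print(nm,s,c.round(),rect(q[:,:2]),q[:,2].mean().round(4))
red=((hsv[...,0]<8)|(hsv[...,0]>172))&(hsv[...,1]>150)&(hsv[...,2]>80)&ok
for s,c,m in comps(red,15):
  print('red',s,c,np.nanmedian(P[m],0),rect(P[m][:,:2]))
  if s[4]>300:
    q=P[m];q=q[~np.isnan(q[:,0])];A=np.c_[2*q,np.ones(len(q))];x=np.linalg.lstsq(A,(q**2).sum(1),rcond=None)[0];print('sphere',x[:3],np.sqrt(x[3]+x[:3]@x[:3]))
wh=(hsv[...,1]<60)&(hsv[...,2]>150)&(Z>.12)&ok
for s,c,m in comps(wh,15):print('white',s,c,np.nanmedian(P[m],0),rect(P[m][:,:2]))
E
```

```text
time: 8.9
eef_pos: [0.5222, -0.1286, 0.1803]
orientation: [-180.0, 0.0, -177.6]
contact_force: [-0.3, -0.3, -0.1]
width: 0.689
grip_force: 0.0
time: 9.52
eef_pos: [0.5224, -0.1287, 0.3057]
orientation: [-180.0, 0.1, -179.4]
contact_force: [0.8, -0.4, -0.6]
width: 1.0
grip_force: 0.0
time: 10.15
eef_pos: [0.5456, -0.1287, 0.3041]
orientation: [180.0, -0.0, -179.3]
contact_force: [0.4, -0.7, -1.5]
width: 1.002
grip_force: 0.0
tops [ 276  146   18   68 1190] [285. 179.] (521.4, -127.7, 51.3, 13.3, 1.2) 0.1256
tops [ 383  162   78   74 4429] [422. 199.] (536.1, -20.5, 59.8, 59.0, 87.9) 0.1269
tops [546 177  14  55 551] [554. 205.] (540.1, 84.8, 46.2, 11.3, 14.2) 0.1232
tops [ 394  251   51   39 1322] [422. 270.] (595.9, -11.7, 51.7, 25.8, 41.6) 0.1266
deck [  220    94   340   196 27537] [345. 170.] (548.0, -37.2, 181.6, 284.9, 1.0) 0.0854
deck [372 154  46  44 162] [385. 169.] (521.3, -37.0, 15.3, 50.9, 49.1) 0.0849
deck [515 154  45  63 385] [527. 179.] (529.7, 90.4, 24.2, 57.8, 75.8) 0.0852
deck [363 233  56  40 212] [385. 243.] (594.2, -32.7, 22.5, 57.8, 35.2) 0.0851
white [549 175  11  13  70] [555.92857143 183.04285714] [0.5215869  0.08287174 0.12219026] (520.9, 84.0, 5.4, 10.3, 61.8)
white [282 186   6  28 165] [284.51515152 199.31515152] [ 0.53556784 -0.12713431  0.12660975] (536.2, -127.4, 21.8, 3.9, 0.7)
```

View pics/w1.png

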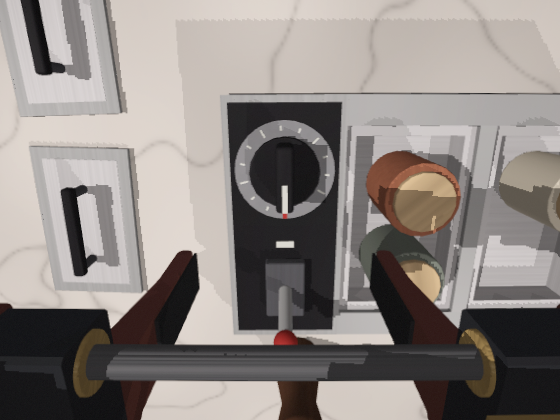

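The knob now reads 1.2°, in line with the warmer's yaw of about 1.1°, and its pointer is at the red mark at (285,215), so it is at zero. Next I'll grip the toggle ball and pull it to the front.

```bash
python3 -m creep '[[0.9,0.09,0,0],[0.9,0,0,0],[0.86,0,-0.4,0],[0,0,-0.6,0],[0,0,-0.6,0]]'
python3 -m creep '[[0,0,-0.5,0],[0,0,-0.43,0],[0,0,0,0],[0,0,0,0],[0,0,0,0]]'
python3 -m creep '[[0,0,0,0],[0,0,0,0],[0,0,0,0],[0,0,0,0],[0,0,0,0]]' 1 8
python3 -m creep '[[0,0,0,0],[0,0,0,0],[0,0,0,0],[0,0,0,0],[0,0,0,0]]'
```

```text
time: 10.82
eef_pos: [0.6527, -0.125, 0.2393]
orientation: [180.0, -0.0, -179.3]
contact_force: [-0.4, -0.9, 0.0]
width: 0.999
grip_force: 0.0
time: 11.45
eef_pos: [0.653, -0.1251, 0.2042]
orientation: [-180.0, 0.1, -179.3]
contact_force: [0.6, 0.3, 1.9]
width: 0.997
grip_force: 0.0
time: 12.08
eef_pos: [0.6524, -0.125, 0.203]
orientation: [180.0, -0.0, -179.3]
contact_force: [-0.4, 1.1, -0.4]
width: 0.471
grip_force: 0.0
time: 12.7
eef_pos: [0.6524, -0.1264, 0.2031]
orientation: [-179.9, 0.0, -179.4]
contact_force: [0.6, -5.1, -1.6]
width: 0.218
grip_force: 8.0
```

```bash
python3 -m creep '[[-0.22,0,0.06,0],[-0.22,0,0.04,0],[-0.22,0,-0.04,0],[-0.22,0,-0.06,0],[-0.18,0,0,0]]'
python3 -m creep '[[0,0,0,0],[0,0,0,0],[0,0,0,0],[0,0,0,0],[0,0,0,0]]' 0
python3 -m creep '[[0,0,0.3,0],[0,0,0.6,0],[0,0,0.8,0],[0,0,0.8,0],[-0.5,0,0.8,0]]'
python3 -m creep '[[-1,0.2,0,0],[-1,0.4,0,0],[-1,0.4,0,0],[0,0,0,0],[0,0,0,0]]'
python3 - <<'E'
from h import *
im,d,i=shot('wrist','w2');np.savez('pics/w2.npz',im=im,d=d,**i)
P=cloud(i,d);Z=P[...,2];hsv=cv2.cvtColor(im,cv2.COLOR_RGB2HSV)
ok=np.zeros(d.shape,bool);ok[:290]=1
for s,c,m in comps(ok&(Z>.121)&(Z<.132),150):
    q=P[m];print('tops',s,c.round(),rect(q[:,:2]),q[:,2].mean().round(4))
red=((hsv[...,0]<8)|(hsv[...,0]>172))&(hsv[...,1]>150)&(hsv[...,2]>80)&ok
for s,c,m in comps(red,15): print('red',s,c,np.nanmedian(P[m],0),rect(P[m][:,:2]))
E
```

```text
time: 13.32
eef_pos: [0.6099, -0.127, 0.2031]
orientation: [-179.9, 0.1, -179.4]
contact_force: [3.0, -7.7, -8.3]
width: 0.22
grip_force: 8.0
time: 13.95
eef_pos: [0.6102, -0.1248, 0.203]
orientation: [180.0, -0.0, -179.3]
contact_force: [0.3, 0.0, 0.1]
width: 0.745
grip_force: 0.0
time: 14.58
eef_pos: [0.5906, -0.1247, 0.337]
orientation: [180.0, 0.1, -179.3]
contact_force: [-0.4, -0.1, 0.4]
width: 1.003
grip_force: 0.0
time: 15.2
eef_pos: [0.4708, -0.0852, 0.3361]
orientation: [-180.0, 0.1, -179.3]
contact_force: [0.6, 0.1, -0.5]
width: 1.003
grip_force: 0.0
tops [227 224  18  55 825] [236. 251.] (521.5, -127.3, 51.5, 14.1, 0.8) 0.1255
tops [ 321  237   59   53 2311] [348. 264.] (533.6, -24.2, 49.4, 55.4, 80.2) 0.1272
tops [ 458  237   64   53 2713] [490. 264.] (531.2, 108.6, 53.5, 58.6, 0.3) 0.1272
```

View pics/w2.png

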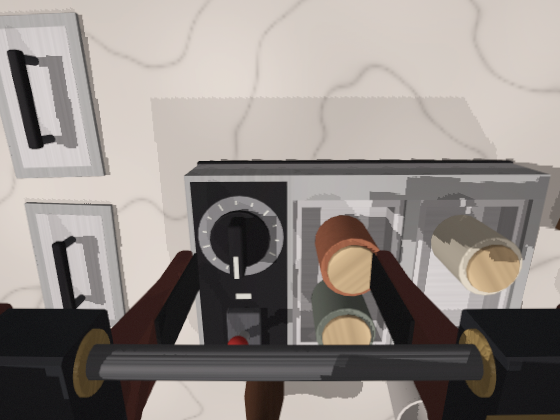

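The toggle ball has moved in to the front side; I'll check it with the top camera later. Next is the brown pot.

```bash
python3 -m creep '[[0.82,0.81,0,0],[0.82,0.81,0,0],[0,0,-0.8,0],[0,0,-0.8,0],[0,0,-0.8,0]]'
python3 -m creep '[[0,0,-0.8,0],[0,0,-0.6,0],[0,0,-0.33,0],[0,0,0,0],[0,0,0,0]]'
python3 -m creep '[[0,0,0,0],[0,0,0,0],[0,0,0,0],[0,0,0,0],[0,0,0,0]]' 1 30
python3 - <<'E'
from h import *
im,d,i=shot('top','t1');P=cloud(i,d);hsv=cv2.cvtColor(im,cv2.COLOR_RGB2HSV)
red=((hsv[...,0]<8)|(hsv[...,0]>172))&(hsv[...,1]>150)&(hsv[...,2]>70);red[:,:310]=0;red[:,370:]=0;red[:150]=0;red[270:]=0
for s,c,m in comps(red,3): print('red',s,c,np.nanmedian(P[m],0))
E
```

```text
time: 15.88
eef_pos: [0.5369, -0.0204, 0.2378]
orientation: [180.0, 0.0, -179.3]
contact_force: [-0.4, -0.3, -1.5]
width: 0.998
grip_force: 0.0
time: 16.5
eef_pos: [0.5365, -0.0202, 0.1707]
orientation: [180.0, 0.1, -179.3]
contact_force: [0.6, 0.6, -0.0]
width: 0.997
grip_force: 0.0
time: 17.12
eef_pos: [0.5358, -0.0204, 0.1702]
orientation: [-180.0, 0.0, -179.3]
contact_force: [-0.8, -1.4, 5.0]
width: 0.68
grip_force: 30.0
red [339 210   6   6  30] [341.63333333 212.36666667] [ 0.60788108 -0.12726569  0.15051302]
```

The ball is now at x 0.608, down from 0.651, so the toggle is off. The pot is gripped at width 0.68 (60 mm), so I'll carry it.

```bash
python3 -m creep '[[0,0,0.4,0],[0,0,0.6,0],[0,0,0.7,0],[0,0,0.7,0],[0,0,0.6,0]]'
python3 -m creep '[[-0.1,0.5,0,0],[-0.1,0.9,0,-0.3],[-0.1,0.9,0,-0.3],[-0.1,0.9,0,-0.3],[0,0.9,0,-0.3]]'
python3 -m creep '[[0,0.9,0,-0.16],[0,0.9,0,0],[0,0.9,0,0],[0,0.9,0,0],[0,0.9,0,0]]'
python3 -m creep '[[0,0.9,0,0],[0,0.8,0,0],[0,0.35,0,0],[0,0,0,0],[0,0,0,0]]'
```

```text
time: 17.8
eef_pos: [0.5354, -0.0199, 0.2913]
orientation: [180.0, 0.0, -179.3]
contact_force: [0.2, -0.7, -3.3]
width: 0.679
grip_force: 30.0
time: 18.42
eef_pos: [0.5188, 0.145, 0.2902]
orientation: [-180.0, -0.0, 170.3]
contact_force: [0.1, 0.3, -3.4]
width: 0.68
grip_force: 30.0
time: 19.05
eef_pos: [0.5191, 0.3249, 0.2901]
orientation: [-180.0, -0.0, 169.0]
contact_force: [0.2, -0.2, -3.0]
width: 0.686
grip_force: 30.0
time: 19.68
eef_pos: [0.5202, 0.404, 0.2898]
orientation: [-179.9, 0.0, 168.9]
contact_force: [-0.1, -0.0, -2.8]
width: 0.683
grip_force: 30.0
```

```bash
python3 -m creep '[[0,0.05,-0.8,0],[0,0,-0.9,0],[0,0,-0.9,0],[0,0,-0.8,0],[0,0,-0.45,0]]'
python3 -m creep '[[0,0,-0.17,0],[0,0,-0.05,0],[0,0,-0.03,0],[0,0,0,0],[0,0,0,0]]'
python3 -m creep '[[0,0,0,0],[0,0,0,0],[0,0,0,0],[0,0,0,0],[0,0,0,0]]' 0.14
python3 -m creep '[[0,0,0.4,0],[0,0,0.7,0],[0,0,0.9,0],[0,0,0.9,0],[0,-0.5,0.9,0.36]]' 0
python3 -m creep '[[0.3,-1,0,1],[0.3,-1,0,0],[0.3,-1,0,0],[0.3,-1,0,0],[0.3,-1,0,0]]'
```

```text
time: 20.3
eef_pos: [0.5198, 0.4057, 0.1343]
orientation: [-179.9, -0.0, 168.9]
contact_force: [0.1, -0.2, -1.6]
width: 0.676
grip_force: 30.0
time: 20.92
eef_pos: [0.5203, 0.4082, 0.1273]
orientation: [179.9, 0.1, 169.0]
contact_force: [-0.9, -1.8, 6.8]
width: 0.679
grip_force: 30.0
time: 21.55
eef_pos: [0.5196, 0.4078, 0.1258]
orientation: [-180.0, -0.0, 169.0]
contact_force: [-0.2, 0.7, 0.7]
width: 0.86
grip_force: 0.0
time: 22.18
eef_pos: [0.519, 0.3893, 0.2804]
orientation: [179.9, 0.0, 172.3]
contact_force: [-0.1, 0.6, 0.0]
width: 0.999
grip_force: 0.0
time: 22.8
eef_pos: [0.58, 0.1865, 0.2793]
orientation: [180.0, 0.1, -179.3]
contact_force: [-0.0, 0.6, -0.9]
width: 1.001
grip_force: 0.0
```

```bash
python3 -m creep '[[0.2,-1,0,0],[0.2,-1,0,0],[0.2,-1,0,0],[0.14,-1,0,0],[0,-1,0,0]]'
python3 -m creep '[[0,-0.2,-0.4,0],[0,0,-0.8,0],[0,0,-0.8,0],[0,0,-0.5,0],[0,0,-0.2,0]]'
python3 -m creep '[[0,0,0,0],[0,0,0,0],[0,0,0,0],[0,0,0,0],[0,0,0,0]]' 1 30
python3 -m creep '[[0,0,0.4,0],[0,0,0.6,0],[0,0,0.7,0],[0,0,0.7,0],[0,0,0.6,0]]'
```

```text
time: 23.42
eef_pos: [0.6096, -0.0135, 0.2792]
orientation: [180.0, 0.1, -179.3]
contact_force: [-0.1, -0.1, -0.2]
width: 1.003
grip_force: 0.0
time: 24.05
eef_pos: [0.6085, -0.0188, 0.1686]
orientation: [180.0, -0.1, -179.2]
contact_force: [0.4, -0.2, 0.4]
width: 0.997
grip_force: 0.0
time: 24.68
eef_pos: [0.6098, -0.0208, 0.1709]
orientation: [-180.0, 0.1, -179.3]
contact_force: [-1.1, -2.4, 5.4]
width: 0.675
grip_force: 30.0
time: 25.3
eef_pos: [0.609, -0.0196, 0.2914]
orientation: [180.0, 0.0, -179.3]
contact_force: [1.8, -0.1, -2.4]
width: 0.674
grip_force: 30.0
```

```bash
python3 -m creep '[[-0.3,0.5,0,0],[-0.5,0.9,0,-0.3],[-0.5,0.9,0,-0.3],[-0.5,0.9,0,-0.3],[-0.5,0.9,0,-0.3]]'
python3 -m creep '[[-0.5,0.9,0,-0.16],[-0.5,0.9,0,0],[-0.5,0.9,0,0],[-0.32,0.9,0,0],[0,0.9,0,0]]'
python3 -m creep '[[0,0.9,0,0],[0,0.9,0,0],[0,0.6,0,0],[0,0,0,0],[0,0,0,0]]'
```

```text
time: 25.92
eef_pos: [0.5145, 0.1462, 0.2887]
orientation: [-180.0, -0.1, 170.4]
contact_force: [0.4, 0.2, -2.9]
width: 0.674
grip_force: 30.0
time: 26.55
eef_pos: [0.4409, 0.3256, 0.2888]
orientation: [-179.9, -0.1, 169.2]
contact_force: [0.8, -0.4, -3.1]
width: 0.672
grip_force: 30.0
time: 27.18
eef_pos: [0.4434, 0.4189, 0.2889]
orientation: [-179.9, -0.1, 169.0]
contact_force: [0.3, -0.0, -2.6]
width: 0.674
grip_force: 30.0
```

```bash
python3 -m creep '[[0,0,-0.8,0],[0,0,-0.9,0],[0,0,-0.9,0],[0,0,-0.8,0],[0,0,-0.4,0]]'
python3 -m creep '[[0,0,-0.17,0],[0,0,-0.05,0],[0,0,-0.03,0],[0,0,0,0],[0,0,0,0]]'
python3 -m creep '[[0,0,0,0],[0,0,0,0],[0,0,0,0],[0,0,0,0],[0,0,0,0]]' 0.14
python3 -m creep '[[0,0,0.4,0],[0,0,0.7,0],[0,0,0.9,0],[0,0,0.9,0],[0.3,-0.5,0.9,0.36]]' 0
python3 -m creep '[[0.4,-1,0,1],[0.4,-1,0,0],[0.4,-1,0,0],[0.4,-1,0,0],[0.3,-1,0,0]]'
python3 -m creep '[[0,-1,0,0],[0,-1,0,0],[0,-0.3,0,0],[0,0,0,0],[0,0,0,0]]'
```

```text
time: 27.8
eef_pos: [0.444, 0.4178, 0.1362]
orientation: [-179.8, -0.1, 168.9]
contact_force: [-0.4, -0.3, -2.2]
width: 0.672
grip_force: 30.0
time: 28.42
eef_pos: [0.4446, 0.42, 0.1283]
orientation: [180.0, 0.0, 169.0]
contact_force: [0.2, 0.1, -3.5]
width: 0.674
grip_force: 30.0
time: 29.05
eef_pos: [0.4445, 0.4198, 0.1279]
orientation: [180.0, 0.0, 169.0]
contact_force: [-0.6, -0.4, 0.0]
width: 0.859
grip_force: 0.0
time: 29.68
eef_pos: [0.4552, 0.4014, 0.2825]
orientation: [179.9, 0.0, 172.4]
contact_force: [0.7, -0.0, -0.1]
width: 1.0
grip_force: 0.0
time: 30.3
eef_pos: [0.533, 0.1985, 0.2812]
orientation: [180.0, 0.1, -179.3]
contact_force: [0.3, 0.1, -1.0]
width: 0.998
grip_force: 0.0
time: 30.92
eef_pos: [0.5324, 0.1098, 0.2802]
orientation: [179.9, 0.0, -179.2]
contact_force: [0.6, 0.4, -0.6]
width: 1.002
grip_force: 0.0
```

```bash
python3 -m creep '[[0.04,-0.05,-0.4,0],[0,0,-0.8,0],[0,0,-0.8,0],[0,0,-0.5,0],[0,0,-0.23,0]]'
python3 -m creep '[[0,0,0,0],[0,0,0,0],[0,0,0,0],[0,0,0,0],[0,0,0,0]]' 1 30
python3 -m creep '[[0,0,0.4,0],[0,0,0.6,0],[0,0,0.7,0],[0,0,0.7,0],[0,0,0.6,0]]'
python3 -m creep '[[-0.3,0.6,0,0],[-0.4,0.9,0,-0.4],[-0.4,0.9,0,-0.4],[-0.4,0.9,0,-0.4],[-0.24,0.9,0,-0.16]]'
python3 -m creep '[[0,0.9,0,0],[0,0.4,0,0],[0,0,0,0],[0,0,0,0],[0,0,0,0]]'
```

```text
time: 31.55
eef_pos: [0.5331, 0.1063, 0.1685]
orientation: [-180.0, -0.2, -179.2]
contact_force: [0.6, -0.2, 0.3]
width: 1.0
grip_force: 0.0
time: 32.17
eef_pos: [0.5347, 0.1062, 0.1715]
orientation: [180.0, 0.1, -179.3]
contact_force: [-0.1, 1.4, 5.0]
width: 0.671
grip_force: 30.0
time: 32.8
eef_pos: [0.5336, 0.1053, 0.2921]
orientation: [-180.0, -0.0, -179.3]
contact_force: [0.5, 0.3, -2.1]
width: 0.673
grip_force: 30.0
time: 33.42
eef_pos: [0.4633, 0.2743, 0.2911]
orientation: [-179.9, -0.0, 168.9]
contact_force: [0.4, -0.1, -1.8]
width: 0.677
grip_force: 30.0
time: 34.05
eef_pos: [0.465, 0.3242, 0.2906]
orientation: [-179.9, 0.0, 168.9]
contact_force: [-0.6, 0.4, -2.8]
width: 0.675
grip_force: 30.0
```

```bash
python3 -m creep '[[0,0,-0.8,0],[0,0,-0.9,0],[0,0,-0.9,0],[0,0,-0.8,0],[0,0,-0.4,0]]'
python3 -m creep '[[0,0,-0.17,0],[0,0,-0.05,0],[0,0,-0.03,0],[0,0,0,0],[0,0,0,0]]'
python3 -m creep '[[0,0,0,0],[0,0,0,0],[0,0,0,0],[0,0,0,0],[0,0,0,0]]' 0.14
python3 -m creep '[[0,0,0.4,0],[0,0,0.7,0],[0,0,0.9,0],[0,0,0.9,0],[0,-0.5,0.9,0.36]]' 0
python3 -m creep '[[0,-1,0.5,1],[0,-1,0,0],[0,-1,0,0],[0,-1,0,0],[0,-1,0,0]]'
python3 - <<'E'
from h import *
im,d,i=shot('top','t2');P=cloud(i,d);Z=P[...,2]
roi=np.zeros(d.shape,bool);roi[120:345,120:450]=1
for lo,hi,nm in((.03,.05,'handles'),(.004,.0105,'plate'),(.075,.095,'~85'),(.12,.14,'~125')):
    for s,c,m in comps(roi&(Z>lo)&(Z<hi),60): 
        q=P[m];print(nm,s,c.round(),rect(q[:,:2]),q[:,2].mean().round(4))
cv2.imwrite('pics/t2c.png',cv2.resize(im[140:340,120:450,::-1],None,fx=2.4,fy=2.4,interpolation=2))
E
```

```text
time: 34.67
eef_pos: [0.4642, 0.3245, 0.1372]
orientation: [-179.9, -0.1, 168.9]
contact_force: [0.5, 0.4, -2.2]
width: 0.676
grip_force: 30.0
time: 35.3
eef_pos: [0.4646, 0.326, 0.1291]
orientation: [180.0, 0.0, 169.0]
contact_force: [-0.6, -0.1, -1.7]
width: 0.674
grip_force: 30.0
time: 35.92
eef_pos: [0.4645, 0.3258, 0.1287]
orientation: [180.0, -0.0, 169.0]
contact_force: [0.4, -0.4, -0.7]
width: 0.86
grip_force: 0.0
time: 36.55
eef_pos: [0.464, 0.3071, 0.2832]
orientation: [179.9, 0.0, 172.3]
contact_force: [0.4, -0.6, -0.6]
width: 1.0
grip_force: 0.0
time: 37.17
eef_pos: [0.4643, 0.1046, 0.3019]
orientation: [180.0, 0.1, -179.3]
contact_force: [0.4, -0.8, -0.1]
width: 1.002
grip_force: 0.0
handles [321 154  19  15  64] [329. 164.] (772.5, -104.8, 53.9, 33.5, 70.6) 0.0403
handles [399 198   5  35 163] [401. 215.] (617.4, -312.5, 12.0, 99.8, 88.8) 0.0386
handles [416 277   7  36 173] [419. 294.] (390.3, -358.4, 98.3, 13.5, 2.2) 0.039
plate [253 155  17  14 113] [260. 162.] (781.0, 101.2, 39.8, 48.9, 26.4) 0.0066
plate [ 380  185   39   64 1471] [398. 217.] (618.6, -314.4, 113.4, 190.4, 88.8) 0.0068
plate [ 137  233   65   63 1187] [173. 264.] (473.5, 372.0, 175.1, 155.5, 78.9) 0.0078
plate [ 395  262   42   65 1549] [415. 294.] (390.9, -360.2, 179.9, 120.8, 2.8) 0.0068
~85 [151 178  25  23 426] [163. 189.] (682.0, 369.4, 64.7, 65.1, 44.5) 0.0898
~85 [ 231  188  129   83 5066] [309. 223.] (571.2, -2.5, 230.6, 354.7, 0.9) 0.0847
~85 [137 236  22  21 364] [148. 246.] (519.2, 408.7, 56.4, 61.2, 2.8) 0.0845
~85 [166 256  22  22 366] [176. 267.] (463.2, 324.6, 58.2, 58.2, 0.5) 0.0845
~85 [132 263  22  22 373] [142. 274.] (442.8, 419.6, 57.9, 58.5, 88.0) 0.0843
~125 [324 147  18  14  70] [331. 156.] (771.2, -102.6, 49.2, 24.8, 64.4) 0.1276
~125 [339 237   5  19  95] [341. 246.] (520.5, -127.0, 11.6, 48.7, 89.4) 0.1263
```

View pics/t2c.png

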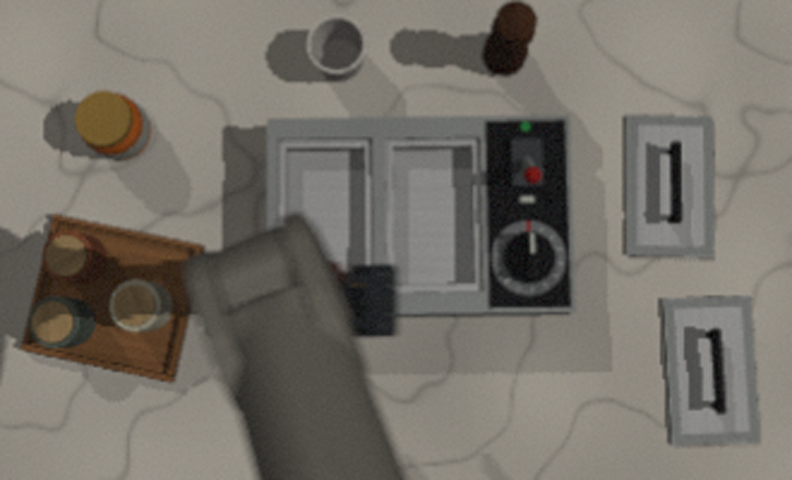

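All three pots stand upright on the tray. The knob is at zero and the toggle is off. One lid was knocked to (618,-313). Next I'll measure the wells from above.

```bash
python3 -m creep '[[0.5,-0.4,0.6,0],[0.5,-0.4,0.6,0],[0.5,-0.4,0.6,0],[0.4,-0.3,0.6,0],[0,0,0.3,0.05]]'
python3 -m creep '[[0,0,0,0],[0,0,0,0],[0,0,0,0],[0,0,0,0],[0,0,0,0]]'
cat >> h.py <<'E'
def lines(i,pts_by_edge,z):
    pass
def wells(tag):
    im,d,i=shot('wrist',tag);np.savez(f'pics/{tag}.npz',im=im,d=d,**i)
    P=cloud(i,d);Z=P[...,2];m=((Z>.0822)&(Z<.09)).astype(np.uint8)
    m=cv2.morphologyEx(m,cv2.MORPH_OPEN,np.ones((3,3)))
    cs,hi=cv2.findContours(m,cv2.RETR_CCOMP,cv2.CHAIN_APPROX_NONE)
    for c,h in zip(cs,hi[0]):
        if h[3]>=0 and cv2.contourArea(c)>3000:
            print('hole',cv2.boundingRect(c),rect(onz(i,c[:,0],.085)[:,:2]))
    return im,d,i,P
E
python3 - <<'E'
from h import *
im,d,i,P=wells('w3'); print(P[60:260:20,200,2].round(3),telemetry.read_state()['eef_pos'])
E
```

```text
time: 37.85
eef_pos: [0.5411, 0.0451, 0.4105]
orientation: [180.0, 0.1, -179.0]
contact_force: [0.5, -0.2, -0.2]
width: 1.003
grip_force: 0.0
time: 38.48
eef_pos: [0.5404, 0.0459, 0.4084]
orientation: [180.0, -0.0, -178.9]
contact_force: [1.1, 0.2, 0.4]
width: 0.999
grip_force: 0.0
[ 0.    -0.     0.087  0.084  0.051  0.051  0.051  0.052  0.052  0.049] [0.54038109 0.04585056 0.40848154]
```

View pics/w3.png

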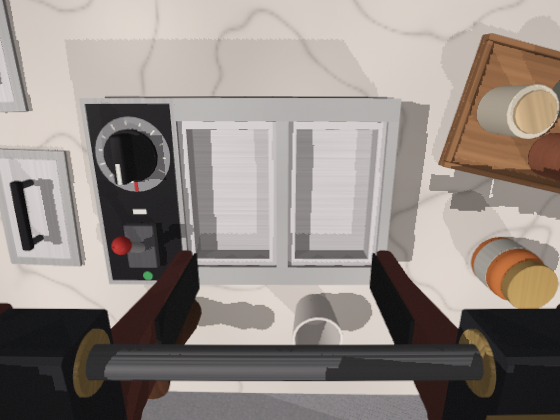

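The wells are clear at around (232,190) and (335,190). The cup stays behind them at (317,335). I'll fit the recess edges from the deck/ledge step.

```bash
cat >> h.py <<'E'
def fitwell(P,seed,z0=.082,band=(.0765,.0905),trim=.8):
    """seed=(x,y) guess; collect deck pts / ledge pts; edge = midpoint between last ledge and first deck pixel along image rows/cols"""
    Z=P[...,2]; th=np.radians(1.15); ax=np.array([np.cos(th),np.sin(th)]); ay=np.array([-ax[1],ax[0]])
    D=P[...,:2]-np.array(seed); X=D@ax; Y=D@ay
    out={}
    for nm,A,B,h,o in(('x+',X,Y,.09,.056),('x-',-X,Y,.09,.056),('y+',Y,X,.056,.09),('y-',-Y,X,.056,.09)):
        e=[];bs=[]
        for b in np.arange(-o*trim,o*trim,.002):
            s=(abs(B-b)<.001)&(A>h-.0085)&(A<h+.0095)&(Z>band[0])&(Z<band[1])
            a,zz=A[s],Z[s]
            if (zz>z0).sum()<3 or (zz<z0).sum()<3: continue
            o2=np.argsort(a);a,zz=a[o2],zz[o2]
            # best split
            k=(zz>z0);cost=[k[:j].sum()+(~k[j:]).sum() for j in range(len(a)+1)];j=int(np.argmin(cost))
            if 0<j<len(a): e.append((a[j-1]+a[j])/2);bs.append(b)
        e=np.array(e);bs=np.array(bs)
        if len(e)>5:
            g=abs(e-np.median(e))<.003;p=np.polyfit(bs[g],e[g],1);out[nm]=(np.median(e),g.sum(),np.degrees(p[0]),e[g].std())
    for k,v in out.items():print(k,np.round(v[0]*1000,2),v[1],'slope',round(v[2],2),'sd',round(v[3]*1000,2))
    if len(out)==4:
        c=np.array(seed)+ax*(out['x+'][0]-out['x-'][0])/2+ay*(out['y+'][0]-out['y-'][0])/2
        print('centre',c.round(4),'size',[round((out[k+'+'][0]+out[k+'-'][0])*1000,1) for k in'xy']);return c
E
python3 - <<'E'
from h import *
f=np.load('pics/w3.npz');d=f['d'];i={k:f[k] for k in('mtx','distortion','camera_from_world')}
P=cloud(i,d)
for r in range(178,200,4):print((P[190,r,:2]*1000).round(),P[190,r,2].round(4))
for s in((.571,-.020),(.5735,.106)): print(s);fitwell(P,s)
E
```

```text
[563. -78.] 0.0856
[564. -74.] 0.0827
[565. -71.] 0.0775
[564. -65.] 0.0787
[569. -65.] 0.0622
[571. -62.] 0.0517
(0.571, -0.02)
x+ 91.09 43 slope 0.02 sd 0.65
x- 88.8 45 slope -0.04 sd 0.04
y+ 58.48 72 slope 0.18 sd 0.36
y- 53.85 71 slope -0.01 sd 0.35
centre [ 0.5721 -0.0177] size [np.float64(179.9), np.float64(112.3)]
(0.5735, 0.106)
x+ 86.75 45 slope 0.0 sd 0.68
x- 92.93 45 slope -0.7 sd 0.44
y+ 57.22 69 slope -0.2 sd 0.37
y- 53.88 72 slope 0.41 sd 0.43
centre [0.5704 0.1076] size [np.float64(179.7), np.float64(111.1)]
```

Each recess fits to 180x112 mm and the centres are 126 mm apart, as they should be. Now the lids, from the same kind of view.

```bash
python3 -m creep '[[0.2,-0.9,0,0],[0.2,-0.9,0,0],[0.2,-0.9,0,0],[0.2,-0.9,0,0],[0.1,-0.9,0,0]]'
python3 -m creep '[[0,-0.9,0,0],[0,-0.9,0,0],[0,-0.9,0,0],[0,-0.9,0,0],[0,-0.5,0,0]]'
python3 -m creep '[[0,0,0,0],[0,0,0,0],[0,0,0,0],[0,0,0,0],[0,0,0,0]]'
cat >> h.py <<'E'
def lids(tag):
    im,d,i=shot('wrist',tag);np.savez(f'pics/{tag}.npz',im=im,d=d,**i)
    P=cloud(i,d);Z=P[...,2];ok=np.zeros(d.shape,bool);ok[:300]=1
    for lo,hi,nm in((.0035,.0095,'plate'),(.034,.046,'handle')):
      m=cv2.morphologyEx((ok&(Z>lo)&(Z<hi)).astype(np.uint8),cv2.MORPH_OPEN,np.ones((3,3)))
      for s,c,k in comps(m,300):
        q=P[k];print(nm,s,c.round(),rect(q[:,:2]),q[:,2].mean().round(4))
    print(telemetry.read_state()['eef_pos'].round(4),telemetry.read_state()['orientation'].round(1));return im,d,i,P
E
python3 -c "
from h import *;lids('w4')"
```

```text
time: 39.15
eef_pos: [0.5767, -0.1353, 0.4085]
orientation: [180.0, 0.0, -178.9]
contact_force: [0.4, 0.0, -0.5]
width: 1.005
grip_force: 0.0
time: 39.78
eef_pos: [0.576, -0.3003, 0.4084]
orientation: [-180.0, -0.0, -179.0]
contact_force: [0.1, -0.4, -0.5]
width: 0.998
grip_force: 0.0
time: 40.4
eef_pos: [0.5766, -0.2977, 0.4088]
orientation: [180.0, 0.0, -178.8]
contact_force: [-0.1, 0.2, -0.9]
width: 0.997
grip_force: 0.0
plate [ 194    0   90   88 6868] [240.  44.] (429.8, -355.6, 101.4, 109.3, 1.3) 0.0059
plate [ 235  125   80  124 8492] [273. 185.] (617.9, -311.6, 107.1, 176.5, 88.9) 0.0062
handle [230   0  13  54 563] [236.  26.] (415.4, -355.9, 55.7, 12.4, 2.7) 0.0391
handle [267 158  11  74 658] [272. 194.] (617.6, -312.2, 12.0, 99.9, 89.0) 0.0394
[ 0.5765 -0.2979  0.4088] [ 180.     0.  -178.8]
```

```bash
python3 -m creep '[[0.5,-0.2,-0.5,-0.27],[0.53,-0.15,-0.9,0],[0,0,-0.9,0],[0,0,-0.9,0],[0,0,-0.9,0]]'
python3 -m creep '[[0,0,-0.9,0],[0,0,-0.9,0],[0,0,-0.8,0],[0,0,-0.7,0],[0,0,-0.4,0]]'
python3 -m creep '[[0,0,-0.07,0],[0,0,0,0],[0,0,0,0],[0,0,0,0],[0,0,0,0]]'
```

```text
time: 41.08
eef_pos: [0.6177, -0.3121, 0.2435]
orientation: [-180.0, 0.0, 178.8]
contact_force: [0.6, 0.2, 0.3]
width: 0.998
grip_force: 0.0
time: 41.7
eef_pos: [0.6171, -0.3119, 0.095]
orientation: [180.0, -0.1, 178.8]
contact_force: [0.1, 0.6, -0.8]
width: 1.002
grip_force: 0.0
time: 42.32
eef_pos: [0.6179, -0.3122, 0.0944]
orientation: [-180.0, 0.0, 178.8]
contact_force: [1.0, -0.1, -0.1]
width: 1.001
grip_force: 0.0
```

```bash
python3 -m creep '[[0,0,0,0],[0,0,0,0],[0,0,0,0],[0,0,0,0],[0,0,0,0]]' 1 50
python3 -m creep '[[0,0,0,0],[0,0,0,0],[0,0,0,0],[0,0,0,0],[0,0,0,0]]'
python3 -m creep '[[0,0,0.3,0],[0,0,0.5,0],[0,0,0.7,0],[0,0,0.8,0],[0,0,0.8,0]]'
python3 -m creep '[[0,0,0.8,0],[0,0,0.8,0],[0,0,0.5,0.24],[0,0,0,0],[0,0,0,0]]'
```

```text
time: 42.95
eef_pos: [0.6176, -0.3122, 0.0938]
orientation: [180.0, -0.0, 178.8]
contact_force: [-0.4, -0.3, 0.5]
width: 0.472
grip_force: 0.0
time: 43.58
eef_pos: [0.6176, -0.3125, 0.0939]
orientation: [-180.0, 0.0, 178.8]
contact_force: [0.2, -2.8, -0.2]
width: 0.133
grip_force: 50.0
time: 44.2
eef_pos: [0.6176, -0.3119, 0.2202]
orientation: [180.0, 0.0, 178.8]
contact_force: [0.4, -0.1, -3.6]
width: 0.134
grip_force: 50.0
time: 44.82
eef_pos: [0.617, -0.3119, 0.3005]
orientation: [179.9, -0.1, -179.1]
contact_force: [0.5, 0.6, -4.2]
width: 0.133
grip_force: 50.0
```

```bash
python3 -m creep '[[-0.4,0.3,0,0],[-0.4,0.8,0,0],[-0.37,0.8,0,0],[0,0.8,0,0],[0,0.8,0,0]]'
python3 -m creep '[[0,0.9,0,0],[0,0.9,0,0],[0,0.9,0,0],[0,0.9,0,0],[0,0.9,0,0]]'
python3 -m creep '[[0,0.9,0,0],[0,0.9,0,0],[0,0.69,0,0],[0,0,0,0],[0,0,0,0]]'
python3 -m creep '[[0,0,0,0],[0,0,0,0],[0,0,0,0],[0,0,0,0],[0,0,0,0]]'
```

```text
time: 45.45
eef_pos: [0.5699, -0.1711, 0.3003]
orientation: [180.0, -0.2, -179.1]
contact_force: [0.6, -0.0, -4.7]
width: 0.129
grip_force: 50.0
time: 46.08
eef_pos: [0.57, 0.0088, 0.3003]
orientation: [-180.0, -0.2, -179.1]
contact_force: [0.7, 0.7, -4.8]
width: 0.13
grip_force: 50.0
time: 46.7
eef_pos: [0.5705, 0.1064, 0.3007]
orientation: [-179.9, -0.1, -179.2]
contact_force: [-0.5, -0.2, -3.4]
width: 0.133
grip_force: 50.0
time: 47.32
eef_pos: [0.5709, 0.1074, 0.3019]
orientation: [180.0, 0.0, -179.1]
contact_force: [-0.1, -0.5, -4.5]
width: 0.128
grip_force: 50.0
```

```bash
cat >> h.py <<'E'
def held(tag):
    im,d,i=shot('wrist',tag);P=cloud(i,d);Z=P[...,2];t=telemetry.read_state();z=t['eef_pos'][2]-.0885
    m=(abs(Z-z)<.008);m[330:]=0
    for s,c,k in comps(m,800):
        q=P[k];print('held',s,c.round(),rect(q[:,:2]),q[:,2].mean().round(4),'minx',np.percentile(q[:,0],[.2,1,5]).round(4),'y',np.percentile(q[:,1],[.2,99.8]).round(4))
    print(t['eef_pos'].round(4),t['orientation'].round(2))
E
python3 -c "
from h import *;held('w5')"
```

```text
held [  167    87   235   223 41127] [284. 184.] (541.1, 107.9, 117.2, 108.5, 1.0) 0.2142 minx [0.4822 0.4831 0.4862] y [0.0539 0.1614]
[0.5709 0.1074 0.3019] [ 1.8000e+02  1.0000e-02 -1.7913e+02]
```

View pics/w5.png

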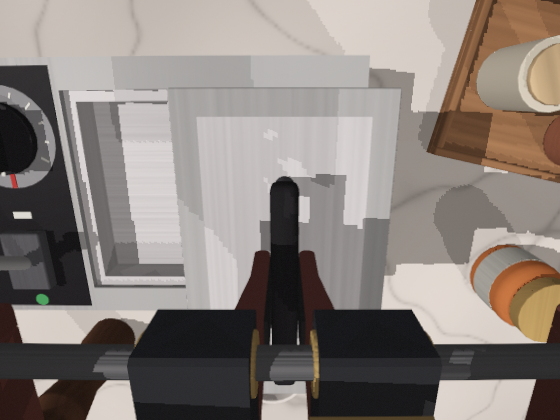

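The view shows the lid held level over the left well with its near edge at row 88. Its centre is (570.2,107.7) and its yaw 1.0°, against a well centre of (570.4,107.6), so I'll lower it.

```bash
python3 -m creep '[[0,0,-0.5,0],[0,0,-0.8,0],[0,0,-0.8,0],[0,0,-0.6,0],[0,0,-0.2,0]]'
python3 -m creep '[[0,0,-0.1,0],[0,0,0,0],[0,0,0,0],[0,0,0,0],[0,0,0,0]]'
python3 -m creep '[[0,0,-0.05,0],[0,0,-0.05,0],[0,0,-0.05,0],[0,0,0,0],[0,0,0,0]]'
```

```text
time: 48.0
eef_pos: [0.5701, 0.1073, 0.1845]
orientation: [-180.0, -0.1, -179.1]
contact_force: [-0.9, -0.4, -3.5]
width: 0.129
grip_force: 50.0
time: 48.62
eef_pos: [0.571, 0.1074, 0.1822]
orientation: [180.0, 0.0, -179.1]
contact_force: [-0.1, -0.1, -3.8]
width: 0.131
grip_force: 50.0
time: 49.25
eef_pos: [0.5709, 0.1074, 0.1758]
orientation: [180.0, -0.0, -179.1]
contact_force: [-0.2, 0.6, -5.1]
width: 0.13
grip_force: 50.0
```

```bash
python3 -m creep '[[0,0,-0.05,0],[0,0,-0.03,0],[0,0,0,0],[0,0,0,0],[0,0,0,0]]'
python3 -m creep '[[0,0,0,0],[0,0,0,0],[0,0,0,0],[0,0,0,0],[0,0,0,0]]' 0.4
python3 -m creep '[[0,0,0.3,0],[0,0,0.6,0],[0,0,0.9,0],[0,0,1,0],[0,0,1,0]]'
python3 -m creep '[[0,0,0.9,0],[0,0,0.6,0],[0,-0.7,0.4,0],[0,-0.7,0,0],[0,0,0,0]]'
python3 - <<'E'
from h import *
im,d,i=shot('wrist','w6');P=cloud(i,d);Z=P[...,2];print(telemetry.read_state()['eef_pos'])
for x,y in((.49,.107),(.51,.07),(.51,.15),(.57,.07),(.57,.145),(.47,.107),(.535,.044)):
    m=np.hypot(P[...,0]-x,P[...,1]-y)<.006;print(x,y,np.nanmedian(Z[m]).round(4),m.sum())
fitwell(P,(.5721,-.0177))
E
```

```text
time: 49.88
eef_pos: [0.5708, 0.1074, 0.1728]
orientation: [-180.0, -0.0, -179.1]
contact_force: [-1.4, -0.7, -0.1]
width: 0.131
grip_force: 50.0
time: 50.5
eef_pos: [0.5709, 0.1075, 0.1727]
orientation: [180.0, 0.0, -179.1]
contact_force: [0.9, 0.2, -0.5]
width: 0.596
grip_force: 0.0
time: 51.12
eef_pos: [0.5707, 0.1074, 0.3269]
orientation: [180.0, 0.0, -179.1]
contact_force: [0.1, -0.6, -0.4]
width: 0.595
grip_force: 0.0
time: 51.75
eef_pos: [0.5709, 0.0489, 0.4017]
orientation: [-180.0, 0.1, -179.4]
contact_force: [0.0, 0.5, -0.1]
width: 0.599
grip_force: 0.0
[0.57072423 0.05080476 0.40140012]
0.49 0.107 0.0849 100
0.51 0.07 0.0852 101
0.51 0.15 0.085 97
0.57 0.07 0.0857 107
0.57 0.145 0.0854 82
0.47 0.107 0.0846 104
0.535 0.044 0.0849 93
x+ 89.85 45 slope 0.08 sd 0.62
x- 90.32 45 slope -0.42 sd 0.27
y+ 55.86 72 slope -0.18 sd 0.33
y- 56.21 72 slope 0.0 sd 0.39
centre [ 0.5719 -0.0179] size [np.float64(180.2), np.float64(112.1)]
```

View pics/w6.png

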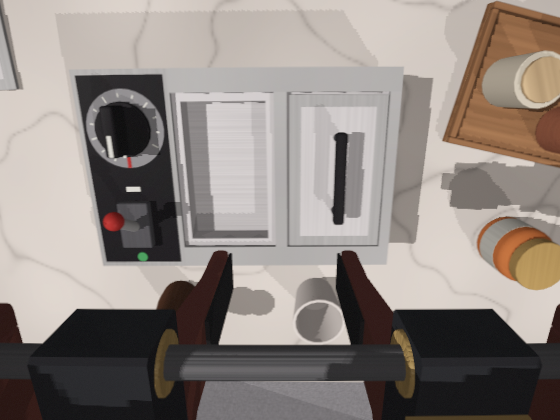

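The left lid lies flush: lid top 0.085, deck 0.085. Next is the second lid.

```bash
python3 -m creep '[[-0.2,-0.9,0,0],[-0.3,-0.9,0,0],[-0.3,-0.9,0,0],[-0.3,-0.9,0,0],[-0.3,-0.9,0,0]]' 0
python3 -m creep '[[-0.3,-0.9,0,0],[-0.3,-0.9,0,0],[-0.3,-0.9,0,0],[-0.3,-0.9,0,0],[-0.3,-0.9,0,0]]'
python3 -m creep '[[-0.3,-0.9,0,0.2],[0,-0.1,0,0.1],[0,0,0,0],[0,0,0,0],[0,0,0,0]]'
python3 -m creep '[[0,0,0,0],[0,0,0,0],[0,0,0,0],[0,0,0,0],[0,0,0,0]]'
python3 -c "
from h import *;lids('w7');print(telemetry.read_state()['qpos'])"
```

```text
time: 52.42
eef_pos: [0.5147, -0.128, 0.4008]
orientation: [180.0, 0.0, -179.0]
contact_force: [0.1, -0.5, 0.2]
width: 0.997
grip_force: 0.0
time: 53.05
eef_pos: [0.4553, -0.3082, 0.4008]
orientation: [180.0, 0.0, -179.0]
contact_force: [0.2, -0.6, -0.6]
width: 1.005
grip_force: 0.0
time: 53.68
eef_pos: [0.4435, -0.3474, 0.4007]
orientation: [180.0, 0.0, -176.4]
contact_force: [0.0, 0.1, -0.0]
width: 0.999
grip_force: 0.0
time: 54.3
eef_pos: [0.4428, -0.3487, 0.4006]
orientation: [180.0, -0.0, -176.6]
contact_force: [-0.7, 0.1, 0.0]
width: 1.003
grip_force: 0.0
plate [  238    52    86   138 10326] [280. 119.] (393.1, -356.2, 175.9, 108.3, 2.4) 0.0061
handle [275  83  11  84 795] [279. 124.] (392.5, -355.9, 99.8, 12.0, 2.8) 0.0394
[ 0.4429 -0.3486  0.4007] [-180.     0.  -176.6]
[ 26.89066955  12.17701932   5.95220419  97.8144372   -1.33358361
  70.07184371 126.60995643]
```

```bash
python3 -m creep '[[-0.6,-0.1,-0.5,-0.1],[-0.65,-0.08,-0.9,0],[0,0,-0.9,0],[0,0,-0.9,0],[0,0,-0.9,0]]'
python3 -m creep '[[0,0,-0.9,0],[0,0,-0.9,0],[0,0,-0.8,0],[0,0,-0.6,0],[0,0,-0.3,0]]'
python3 -m creep '[[0,0,-0.07,0],[0,0,0,0],[0,0,0,0],[0,0,0,0],[0,0,0,0]]'
```

```text
time: 54.98
eef_pos: [0.3929, -0.3559, 0.2358]
orientation: [-180.0, 0.0, -177.4]
contact_force: [0.3, 0.1, -0.5]
width: 0.999
grip_force: 0.0
time: 55.6
eef_pos: [0.3926, -0.3556, 0.0955]
orientation: [179.9, -0.1, -177.4]
contact_force: [-0.6, 0.8, -0.0]
width: 0.999
grip_force: 0.0
time: 56.22
eef_pos: [0.393, -0.3559, 0.0942]
orientation: [-180.0, 0.0, -177.4]
contact_force: [-0.4, -0.5, 1.1]
width: 0.997
grip_force: 0.0
```

```bash
python3 -m creep '[[0,0,0,0],[0,0,0,0],[0,0,0,0],[0,0,0,0],[0,0,0,0]]' 1 50
python3 -m creep '[[0,0,0,0],[0,0,0,0],[0,0,0,0],[0,0,0,0],[0,0,0,0]]'
python3 -m creep '[[0,0,0.3,0],[0,0,0.5,0],[0,0,0.7,0],[0,0,0.8,0],[0,0,0.8,0]]'
python3 -m creep '[[0,0,0.8,0],[0,0,0.8,0],[0,0,0.5,-0.19],[0,0,0,0],[0,0,0,0]]'
python3 -m creep '[[0.4,0.4,0,0],[0.5,0.9,0,0],[0.5,0.9,0,0],[0.5,0.9,0,0],[0.5,0.9,0,0]]'
python3 -m creep '[[0.5,0.9,0,0],[0.5,0.9,0,0],[0.5,0.9,0,0],[0.5,0.9,0,0],[0.08,0.85,0,0]]'
python3 -m creep '[[0,0,0,0],[0,0,0,0],[0,0,0,0],[0,0,0,0],[0,0,0,0]]'
python3 -c "
from h import *;held('w8')"
```

```text
time: 56.85
eef_pos: [0.3929, -0.3558, 0.0938]
orientation: [180.0, -0.0, -177.4]
contact_force: [1.1, 0.4, -0.6]
width: 0.471
grip_force: 0.0
time: 57.48
eef_pos: [0.3929, -0.356, 0.0939]
orientation: [-180.0, 0.0, -177.4]
contact_force: [-0.1, -0.8, -0.7]
width: 0.131
grip_force: 50.0
time: 58.1
eef_pos: [0.3924, -0.3552, 0.2192]
orientation: [180.0, -0.0, -177.4]
contact_force: [1.0, -0.5, -2.4]
width: 0.134
grip_force: 50.0
time: 58.72
eef_pos: [0.3922, -0.3552, 0.301]
orientation: [179.9, -0.1, -179.0]
contact_force: [0.0, -0.3, -3.7]
width: 0.134
grip_force: 50.0
time: 59.35
eef_pos: [0.4886, -0.1944, 0.3004]
orientation: [180.0, -0.2, -179.0]
contact_force: [-0.5, -0.9, -2.5]
width: 0.133
grip_force: 50.0
time: 59.98
eef_pos: [0.5723, -0.0162, 0.3001]
orientation: [180.0, -0.1, -179.0]
contact_force: [-0.1, -0.5, -3.0]
width: 0.131
grip_force: 50.0
time: 60.6
eef_pos: [0.572, -0.0184, 0.3019]
orientation: [-180.0, 0.0, -179.1]
contact_force: [0.2, 0.3, -3.0]
width: 0.133
grip_force: 50.0
held [  167    86   235   224 41337] [284. 183.] (542.1, -18.2, 118.0, 108.6, 0.9) 0.2141 minx [0.4829 0.4839 0.487 ] y [-0.0718  0.0358]
[ 0.572  -0.0182  0.3019] [-180.      0.   -179.08]
```

```bash
python3 -m creep '[[0.01,0.01,-0.5,0],[0,0,-0.8,0],[0,0,-0.8,0],[0,0,-0.6,0],[0,0,-0.2,0]]'
python3 -m creep '[[0,0,-0.1,0],[0,0,0,0],[0,0,0,0],[0,0,0,0],[0,0,0,0]]'
python3 -m creep '[[0,0,-0.05,0],[0,0,-0.05,0],[0,0,-0.05,0],[0,0,0,0],[0,0,0,0]]'
python3 -m creep '[[0,0,-0.05,0],[0,0,-0.03,0],[0,0,0,0],[0,0,0,0],[0,0,0,0]]'
```

```text
time: 61.28
eef_pos: [0.5718, -0.0175, 0.1845]
orientation: [-180.0, -0.1, -179.0]
contact_force: [-0.0, 0.6, -3.6]
width: 0.132
grip_force: 50.0
time: 61.9
eef_pos: [0.5726, -0.0174, 0.1822]
orientation: [180.0, 0.0, -179.0]
contact_force: [0.7, -0.9, -3.8]
width: 0.132
grip_force: 50.0
time: 62.52
eef_pos: [0.5724, -0.0174, 0.1758]
orientation: [180.0, -0.0, -179.0]
contact_force: [0.4, -0.2, -3.3]
width: 0.129
grip_force: 50.0
time: 63.15
eef_pos: [0.5725, -0.0174, 0.1729]
orientation: [-180.0, 0.0, -179.0]
contact_force: [-2.2, 0.3, 3.0]
width: 0.133
grip_force: 50.0
```

```bash
python3 -m creep '[[0,0,0,0],[0,0,0,0],[0,0,0,0],[0,0,0,0],[0,0,0,0]]' 0.4
python3 -m creep '[[0,0,0.3,0],[0,0,0.6,0],[0,0,0.9,0],[0,0,1,0],[0,0,1,0]]'
python3 -m creep '[[0,0.7,0.9,0],[0,0.7,0.6,0],[0,0,0.4,0],[0,0,0,0],[0,0,0,0]]'
python3 - <<'E'
from h import *
im,d,i=shot('wrist','w9');P=cloud(i,d);Z=P[...,2]
for cy in(-.0178,.1076):
  for x in(.49,.51,.57,.63,.65):
    r=[]
    for y in(cy-.04,cy+.04):
      m=np.hypot(P[...,0]-x,P[...,1]-y)<.006;r.append((np.nanmedian(Z[m]).round(4),m.sum()) if m.any() else None)
    print(x,r)
E
python3 -m creep '[[-0.7,-0.8,0,0],[-0.7,-0.9,0,0],[-0.7,-0.9,0,0],[-0.5,-0.9,0,0],[0,-0.9,0,0]]'
python3 -m creep '[[0,-0.9,0,0],[0,-0.9,0,0],[0,-0.9,0,0],[0,0,0,0],[0,0,0,0]]'
python3 - <<'E'
from h import *
im,d,i=shot('top','t3');P=cloud(i,d);Z=P[...,2]
roi=np.zeros(d.shape,bool);roi[120:345,120:450]=1
for lo,hi,nm in((.075,.095,'~85'),(.112,.14,'~125'),(.014,.026,'rim')):
    for s,c,m in comps(roi&(Z>lo)&(Z<hi),60): 
        q=P[m];print(nm,s,c.round(),rect(q[:,:2]),q[:,2].mean().round(4))
cv2.imwrite('pics/t3c.png',cv2.resize(im[140:340,120:450,::-1],None,fx=2.4,fy=2.4,interpolation=2))
E
```

```text
time: 63.78
eef_pos: [0.5725, -0.0174, 0.1726]
orientation: [180.0, 0.0, -179.0]
contact_force: [-0.4, -0.0, 0.4]
width: 0.594
grip_force: 0.0
time: 64.4
eef_pos: [0.5723, -0.0174, 0.3269]
orientation: [180.0, 0.1, -179.0]
contact_force: [0.8, 0.0, -0.5]
width: 0.601
grip_force: 0.0
time: 65.03
eef_pos: [0.5721, 0.0371, 0.3997]
orientation: [-180.0, -0.1, -179.2]
contact_force: [0.6, 0.0, -0.3]
width: 0.601
grip_force: 0.0
0.49 [(np.float64(0.0846), np.int64(104)), (np.float64(0.0847), np.int64(103))]
0.51 [(np.float64(0.0848), np.int64(94)), (np.float64(0.0853), np.int64(97))]
0.57 [(np.float64(0.0849), np.int64(86)), (np.float64(0.0854), np.int64(90))]
0.63 [(np.float64(0.085), np.int64(75)), (np.float64(0.0854), np.int64(76))]
0.65 [(np.float64(0.0849), np.int64(72)), (np.float64(0.0851), np.int64(74))]
0.49 [(np.float64(0.0848), np.int64(101)), (np.float64(0.0849), np.int64(100))]
0.51 [(np.float64(0.0851), np.int64(102)), (np.float64(0.085), np.int64(97))]
0.57 [(np.float64(0.3763), np.int64(1304)), (np.float64(0.0856), np.int64(83))]
0.63 [(np.float64(0.0851), np.int64(76)), (n
[... 477 characters left out ...]
  188  130   83 9597] [292. 229.] (571.6, -2.4, 230.9, 356.6, 0.5) 0.0857
~85 [137 236  23  21 363] [148. 246.] (519.3, 407.8, 60.9, 56.6, 88.0) 0.0845
~85 [166 256  22  22 369] [176. 267.] (462.8, 324.9, 58.1, 59.3, 18.7) 0.0842
~85 [132 263  22  22 370] [142. 274.] (442.8, 419.2, 58.2, 58.7, 0.7) 0.0845
~125 [324 147  19  14  84] [331. 156.] (772.4, -105.6, 50.0, 31.3, 74.2) 0.1265
~125 [297 209   5  37 153] [299. 227.] (571.9, -15.0, 98.3, 10.9, 0.3) 0.1189
~125 [252 210   4  37 144] [254. 228.] (568.5, 108.3, 97.7, 8.7, 1.1) 0.1191
~125 [338 237   6  19 103] [341. 246.] (520.4, -126.7, 12.8, 48.5, 89.6) 0.125
rim [128 229  77  70 563] [172. 266.] (473.2, 370.3, 193.5, 171.3, 78.9) 0.0202
```

View pics/t3c.png

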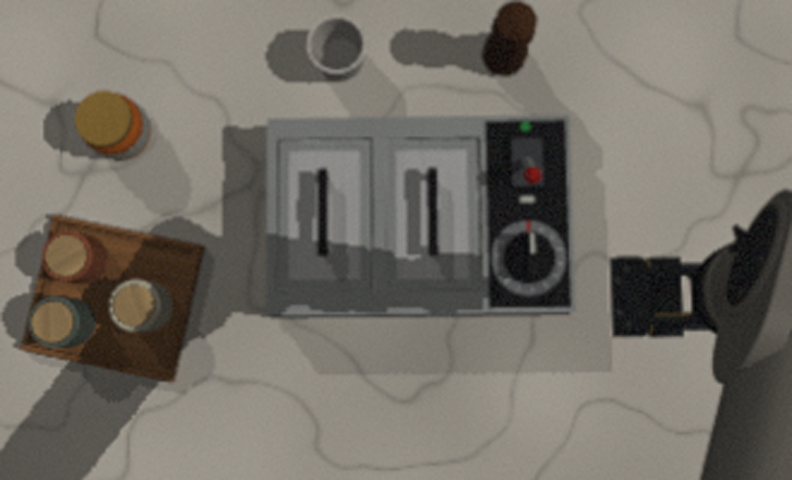

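The picture shows both lids flush, with handle tops at 0.119 as expected, three pots upright on the tray, the knob at the red mark, the toggle off and the bystanders untouched. I'm handing the job in.

```bash
python3 -c "
from station import robot;print(robot.finish_job())"
```

```text
the job is handed in; nothing more can be done
None
```

The sauce warmer is shut down and handed in after about 66 s of robot time: timer at its zero stop first, then power off, all three pots upright on the tray, both lids flush in their wells, and the cup, mill and candle untouched.

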